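# Release and swing open the snap-in vent cover

## Robot

A 7-joint arm with a two-finger parallel gripper is mounted at the origin on the work surface. World frame = base frame: x ahead of the robot, y to its left, z up, the work surface at z = 0. Lengths are in m, angles in rad, forces in N, time in s.
With the tool pointing down it reaches from about 0.4 to 0.85 m from the base axis. Payload 4.5 kg.
Tool frame: the origin (TCP) lies midway between the tips of the shut fingers; the grasp point (between the pads) lies 19 mm behind it; z points along the fingers, y is the direction in which the jaws open and shut (so a half turn about z gives the same grasp; the last joint's range is limited). The gripper opens to 88 mm and grips with 3 to 60 N. Pads are 18 mm wide; open, the fingers measure 123 mm over their backs; the gripper's body (75 mm by 187 mm) begins 45 mm behind the grasp point.
Start: joints at [-1.165, 0.689, -0.195, 1.565, 0.157, 0.902, -0.215], TCP at [0.227, 0.582, 0.239] pointing down, gripper open.
Joint ranges: [-3.01, 3.01], [-0.46, 2.08], [-1.47, 1.51], [0.13, 2.56], [-1, 4.14], [0.04, 2.09], [-2.66, 2.66]. Speed limits (rad/s): [2.57, 2.57, 3.14, 3.14, 3.14, 3.14, 3.14].

## Interface

Orientations are given as a unit quaternion [x, y, z, w].
In Python, from plant import r gives the robot as it stands.
- The arm moves only by the tool play_rows, never from a script. Its argument "targets" is a list of rows, each an object of numbers: "jaw": the closure, from 0 (fully open) to 1 (shut); "dx", "dy", "dz": the shift along the tool's x, y, z in m; "yaw": the turn about the tool's z in rad. A call has exactly 5 rows; each row shifts and turns the pose as measured when the row begins, along the tool's axes as they then stand; what a row does not reach is not made up. A row lasts 1/10 s, in which the tool goes at most 50 mm and 8.59 degrees, less where a joint would pass 70% of its speed; a pose out of reach is approached as far as the arm can. A call with a gripper value outside its range is refused whole. The fingers move at their own pace and stop on an object; "squeeze" is the grip in N (left out, the last holds). Time passes only in rows, so rows that do not move let the fingers close, or fill a call up. It gives the time, the measured TCP pose, the force and the opening at its end, in the units of the state.
- r.get_state(): the state, without advancing time (a new reading comes with each control period).
- r.snapshot(name): name is "side" or "top" or "wrist"; returns a dict with "frame" (480x640x3 uint8, red, green, blue), "z_map" (480x640 float32, m along the optical axis (not along the pixel's ray), 0 where there is no reading), "mtx" (3x3 intrinsics, pixels), "position" and "orientation" of the camera in the world; the wrist camera has in their place "T_tool_cam" (4x4, takes a point from camera to tool coordinates, whose origin is the TCP and whose axes are the flange's). Camera axes: x right, y up, looking along -z (the intrinsics and any distortion apply to the point x, -y, -z); pixel columns grow to the right and rows downward; lengths in m; the calibration is good to about 2 mm. A picture is of the moment at which its call begins: read the wrist's pose just before it.
- r.finish_job(): hands the job in, once; it reports no verdict.
The state is a dict: "clock": time; "q": joint angles; "qd": joint speeds; "joint_torque": joint torques, N m; "tool_pos": TCP position; "eef_rot": TCP orientation; "contact_force": force on the tool from outside, world axes, zero at the start; "moment": the same for the moment, N m; "opening": opening from 0.0 (shut) to 1.0 (fully open).
Only numpy, scipy, OpenCV 4.12 (cv2) and the standard library are available. Lean on these libraries where they do the work, as an engineer would, in place of code of your own. Each camera call takes 0.05 s, during which the arm holds its last target.

## Task

Open the roof ventilator standing on the bench for cleaning: press its spring release tab inward until the catch lets go and the louvred cover pops up, then swing the cover up on its pivots and all the way over backward, so that it stays open by itself and the tab has sprung back. Leave the other loose things on the bench where they are.

Things in the scene. Friction and masses are not known exactly. Their poses are not given: they have to be found in the camera images.
- vent_box: The ventilator's housing: a grey composite open-topped box fixed to the bench, 170 mm along its x, 200 mm along its y, 88 mm high with its side walls (front wall 78 mm). Origin: centre of its underside, on the bench. Its z is up; its -x side is the front, turned towards the right (as the robot sees it) and partly towards the robot, and carries the tab and the cover's lip; the cover's hinge line runs along its y near the rear (+x) wall.
- release_tab (a joint): Travel of the release tab in m: 0 at rest, 0.010 fully in; it slides along the housing's +x (inward, towards the wall). A spring pushes it back out: about 1.4 N at rest, 5 N fully in. The catch lets go after about 6 mm; press at least 8 mm to be sure and stay there a moment.
- tab_face (a point): Centre of the upper part of the tab's outer face (the face to push, looking to the housing's -x), 90 mm above the bench; moves with the tab. The tab is an upright grey thumb plate with small ribs, 8 mm thick, 50 mm wide along the housing's y, reaching from 45 to 105 mm above the bench; at rest its outer face stands 30 mm in front of the housing's front wall, and 45 mm to the +y side of the housing's middle.
- vent_cover (a joint): Opening angle of the louvred cover in rad: 0 closed flush in the frame, 1.57 upright, 1.92 resting on its rear stop. Until the tab is pressed the catch holds it shut. When released a spring lifter pops it up to about 0.19 rad and holds it there, also after the tab is let go. From there to upright it must be lifted (0.25 kg, light hinge); if let go short of upright it falls back to about 0.19, past upright it falls gently backward onto the stop at 1.92 and stays.
- cover_hinge (a point): Middle of the cover's hinge line: 68 mm to the housing's +x of its middle and 84 mm above the bench. The cover is a grey plate 8 mm thick, 170 mm wide along the housing's y, reaching 153 mm forward from the hinge line, with louvres on top. Its axes turn with the cover: when closed they are parallel to the housing's.
- lip_edge (a point): Middle of the lower front edge of the cover's finger lip; moves with the cover, 178 mm from the hinge line. The lip is a flat tongue 8 mm thick and 70 mm wide, beside the tab, 45 mm to the -y side of the housing's middle, and sticks out 25 mm in front of the housing's front wall. Closed, its underside is 80 mm above the bench; popped up, about 112 mm. The space below and in front of it is free down to the bench.
- saucer: Terracotta saucer, 140 mm across, 28 mm high; bystander. Origin: centre of its underside.
- gnaw_block: Wooden gnaw block 115 x 60 x 50 mm; bystander. Origin: centre of its underside.
- scoop: Green plastic scoop, 200 mm long, 80 mm wide, 50 mm high, bowl to its +x, handle to its -x; bystander. Origin: underside, where the handle meets the bowl.
- comb: Flat steel comb 150 x 40 x 6 mm; bystander. Origin: centre of its underside.
- caddy: Lidded plastic caddy 130 x 160 mm, 134 mm high; bystander. Origin: centre of its underside.
- brush: Hand brush about 200 mm long lying on the bench to the right of the ventilator; bystander. Its origin is on its underside, near its middle.

How it is judged:
On the way, in this order (a step that is already met when the one before it is completed fails the run):
1. the release tab is pressed in until the catch has let go (at least 6 mm) (value of joint release_tab above 0.006 m), for 0.05 s.
2. the cover has been swung past upright (value of joint vent_cover above 1.6 rad), for 0.1 s.
At the end, for the whole second after the job is handed in: The cover rests open by itself on its rear stop (more than 1.75 rad) and is still; the tab has sprung back to within 2 mm of rest (value of joint vent_cover above 1.75 rad and velocity of joint vent_cover between -0.05 and 0.05 rad/s and value of joint release_tab below 0.002 m); the robot touches nothing.
It fails at once if another loose thing on the bench is shifted by more than 40 mm (distance of any of saucer, gnaw_block, scoop, comb, caddy, brush from where it was at the start of the episode above 0.04 m).
It also fails if it takes over 53 s, if anything falls off the work surface, if the arm or the gripper's body presses on something with over 40 N, if the wrist force passes 120 N, or if a joint passes its speed limit or range.

## Working session

There is one attempt and no reset: what is moved stays moved. The work goes in short steps, Python scripts to look and compute and a tool call to move; the robot and the scene stay as the last step left them, time stands still between calls to the robot, and variables do not carry over. Pictures are saved under pics/ and viewed, and the job is handed in when it is done.

Besides the shell and the picture viewer there is one more tool, called after "Request:" by a JSON object that holds its "name" and its "arguments", one argument or row to a line. play_rows: Moves the arm, as the interface text tells. Its arguments: {"type":"object","properties":{"targets":{"type":"array"},"squeeze":{"type":"number"}},"required":["targets"]}

```bash
ls; mkdir -p pics
cat > h.py <<'E'
import numpy as np, cv2
from plant import r
from scipy.spatial.transform import Rotation as R
def save(name,fn):
    s=r.snapshot(name); cv2.imwrite('pics/'+fn,s['frame'][:,:,::-1]); np.savez('pics/'+fn[:-4]+'.npz',**{k:np.array(v) for k,v in s.items()}); return s
def cloud(s):
    z=np.array(s['z_map']); K=np.array(s['mtx']); v,u=np.mgrid[:480,:640]
    X=(u-K[0,2])/K[0,0]*z; Y=(v-K[1,2])/K[1,1]*z
    P=np.stack([X,-Y,-z],-1)
    o=np.array(s['orientation']); Rm=R.from_quat(o).as_matrix() if o.size==4 else o
    return P@Rm.T+np.array(s['position'])
E
python3 - <<'E'
from h import *
st=r.get_state(); print(st)
for n in ['side','top']:
    s=save(n,n+'1.png'); print({k:v for k,v in s.items() if k not in('frame','z_map')})
E
```

```text
pics
{'clock': 0.0, 'q': array([-1.16520406,  0.68997528, -0.1944846 ,  1.5663272 ,  0.1573458 ,
        0.90250214, -0.2150992 ]), 'qd': array([-0.00038336,  0.00040101,  0.00208021, -0.00051086, -0.00189761,
       -0.00066789,  0.0003584 ]), 'joint_torque': array([-4.13747111e-04, -5.27543306e+01, -1.26710404e+00, -1.53421962e+01,
       -5.26980520e-02,  6.50163798e-03,  1.79355975e-04]), 'tool_pos': array([0.2268995 , 0.58169016, 0.23791922]), 'eef_rot': array([ 1.84783559e-01,  9.82778821e-01, -9.05911051e-04, -7.53418148e-05]), 'contact_force': array([0.44747671, 0.41216022, 1.52724626]), 'moment': array([-0.01272931, -0.05475264, -0.03272096]), 'opening': 0.9997781350282198}
{'mtx': array([[459.90596024,   0.        , 319.60907999],
       [  0.        , 459.90596024, 237.4386514 ],
       [  0.        ,   0.        ,   1.        ]]), 'position': array([ 0.15002131, -1.01022578,  0.70301784]), 'orientation': array([ 0.49396536, -0.09909038, -0.16952191,  0.84701927])}
{'mtx': array([[613.51300805,   0.        , 317.86672035],
       [  0.        , 613.51300805, 239.46603751],
       [  0.        ,   0.        ,   1.        ]]), 'position': array([0.42342415, 0.00359695, 1.46309596]), 'orientation': array([ 0.04392377, -0.03721668, -0.70514599,  0.70672113])}
```

View pics/side1.png

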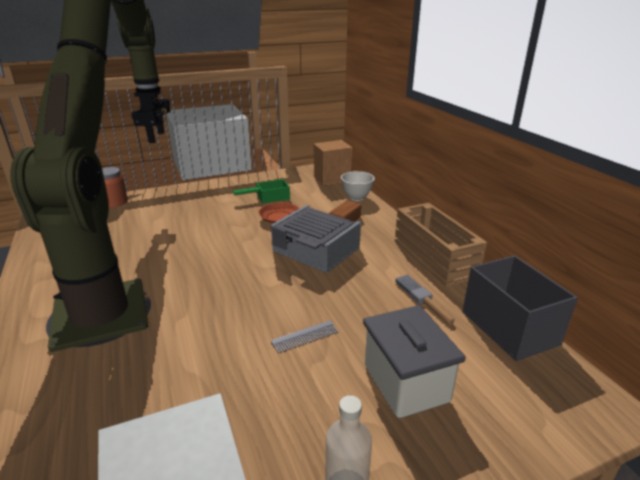

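View pics/top1.png

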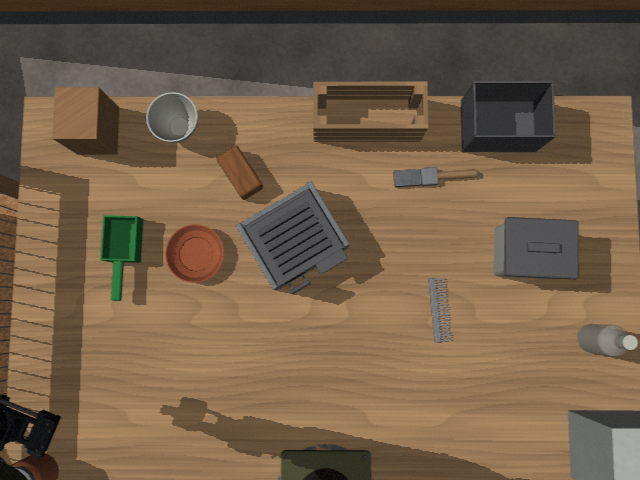

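The top view shows the ventilator centred near (295,237). Its tab is at (297,285) and its lip at (330,260), so the front faces the lower right. Next I'll fit its pose.

Run:
```python
from h import *
s=dict(np.load('pics/top1.npz')); C=cloud(s)
print('bench z',np.median(C[300:400,200:260,2]))
roi=np.zeros((480,640),bool); roi[170:310,225:365]=1
m=roi&(C[...,2]>0.055)&(C[...,2]<0.13)
P=C[m]; print(P.shape, np.percentile(P[:,2],[5,50,95,100]))
m8=(m).astype(np.uint8); n,l,stt,_=cv2.connectedComponentsWithStats(m8); i=1+np.argmax(stt[1:,4]); m=l==i; print(stt)
for lo in (0.07,0.08,0.095):
    q=C[m&(C[...,2]>lo)]; print(lo,len(q),cv2.minAreaRect(q[:,:2].astype(np.float32)*1000))
for p in [(298,285),(300,290),(292,290),(306,282),(330,262),(343,250),(318,268),(312,184),(347,241),(276,289),(238,227)]:
    print(p,C[p[1],p[0]])
im=cv2.resize(s['frame'][170:310,225:365],None,fx=4,fy=4,interpolation=cv2.INTER_CUBIC); cv2.imwrite('pics/crop1.png',im[:,:,::-1])
```

```text
bench z 0.0002455661867643011
(7067, 3) [0.07957894 0.0895871  0.09586118 0.11027569]
[[     0      0    640    480 300133]
 [   227    170      1      1      1]
 [   234    170      1      1      1]
 [   236    171      1      1      1]
 [   238    170      1      1      1]
 [   241    171      1      1      1]
 [   228    173      1      1      1]
 [   239    173      1      1      1]
 [   237    175      1      1      1]
 [   243    175      2      2      2]
 [   247    175      1      1      1]
 [   249    175      1      1      1]
 [   254    174      1      1      1]
 [   236    177      2      2      2]
 [   246    177      3      3      3]
 [   242    178      2      1      2]
 [   248    179      2      3      3]
 [   236    180      1      1      1]
 [   239    180      2      2      2]
 [   255    180      1      2      2]
 [   236    181    113    113   7023]
 [   240    182      3      2      3]
 [   251    182      2      2      2]
 [   257    183      1      1      1]
 [   236    185      1      1      1]
 [   238    184      1      1      1]
 [   248    185      1    
[... 273 characters left out ...]
648223876953), (201.16961669921875, 200.66065979003906), 31.16183853149414)
0.095 517 ((574.8634033203125, 63.313697814941406), (185.7075958251953, 194.59950256347656), 32.193275451660156)
(298, 285) [0.48282685 0.06463791 0.00234336]
(300, 290) [0.4708433  0.05964051 0.00673753]
(292, 290) [0.46754436 0.07344254 0.10672061]
(306, 282) [0.48530166 0.04268746 0.1052946 ]
(330, 262) [ 0.53098295 -0.0105028   0.08926738]
(343, 250) [ 0.56637429 -0.04238431  0.00479291]
(318, 268) [0.51720345 0.01636028 0.09276671]
(312, 184) [0.70996583 0.03067742 0.08472414]
(347, 241) [0.42342415 0.00359695 1.46309596]
(276, 289) [0.47210284 0.11434099 0.03498067]
(238, 227) [0.61069387 0.19843516 0.08362679]
```

View pics/crop1.png

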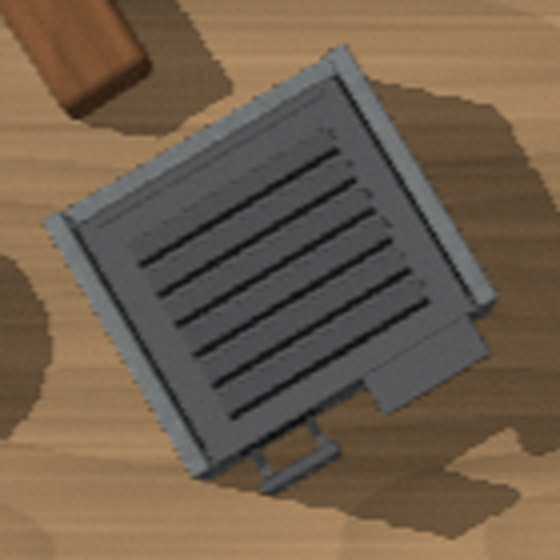

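```bash
cat >> h.py <<'E'
def box():
    return np.load('box.npy')
def L2W(p):
    c=box(); a=c[2]; R2=np.array([[np.cos(a),-np.sin(a)],[np.sin(a),np.cos(a)]]); p=np.array(p,float)
    return np.r_[R2@p[:2]+c[:2],p[2]]
def W2L(p):
    c=box(); a=c[2]; R2=np.array([[np.cos(a),-np.sin(a)],[np.sin(a),np.cos(a)]]); p=np.array(p,float)
    return np.r_[R2.T@(p[:2]-c[:2]),p[2]]
def rel(target_local, st=None):
    """print tool-frame shift and yaw to bring TCP to local target with tool y along local y"""
    st=st or r.get_state(); M=R.from_quat(st['eef_rot']).as_matrix()
    d=M.T@(L2W(target_local)-st['tool_pos'])
    ang=np.arctan2(M[1,1],M[0,1]); want=box()[2]+np.pi/2
    yaws=[-((want+k*np.pi-ang+np.pi)%(2*np.pi)-np.pi) for k in (0,1)]
    print('t',round(st['clock'],2),'local',W2L(st['tool_pos']).round(4),'d_tool',d.round(4),'yaw opts',np.round(yaws,3),'F_local',(W2L(np.r_[st['contact_force'][:2]+box()[:2],st['contact_force'][2]])).round(2),'open',round(st['opening'],3),'q',st['q'].round(2))
E
python3 - <<'E'
from h import *
from scipy.optimize import minimize
s=dict(np.load('pics/top1.npz')); C=cloud(s)
roi=np.zeros((480,640),bool); roi[170:310,225:365]=1
m=roi&(C[...,2]>0.06)&(C[...,2]<0.13)
n,l,stt,_=cv2.connectedComponentsWithStats(m.astype(np.uint8)); m=l==1+np.argmax(stt[1:,4]); P=C[m]
c=np.array([.5932,.0757,np.deg2rad(31)])
def loc(c,P):
    a=c[2]; d=P[:,:2]-c[:2]; return np.c_[d[:,0]*np.cos(a)+d[:,1]*np.sin(a),-d[:,0]*np.sin(a)+d[:,1]*np.cos(a)]
for it in range(6):
    q=loc(c,P); k=(q[:,0]>-0.08)
    # side extremes binned along x, rear extremes along y
    A=[]
    xs=np.arange(-.075,.075,.005)
    lo=[];hi=[]
    for x in xs:
        b=q[(abs(q[:,0]-x)<.0025)][:,1]; lo.append(b.min());hi.append(b.max())
    r1=[];ys=np.arange(-.085,.085,.005)
    for y in ys: r1.append(q[abs(q[:,1]-y)<.0025][:,0].max())
    f=lambda x,v: np.polyfit(x,v,1)
    s1=f(xs,lo)[0];s2=f(xs,hi)[0];s3=-f(ys,r1)[0]
    L,H,B=np.median(lo),np.median(hi),np.median(r1)
    print(np.rad2deg(c[2]),s1,s2,s3,L,H,B, q[:,0].min())
    dy=(L+H)/2; dx=B-.085; a=c[2]
    c=c+np.r_[dx*np.cos(a)-dy*np.sin(a),dx*np.sin(a)+dy*np.cos(a),np.median([s1,s2,s3])]
np.save('box.npy',c); print(c,np.rad2deg(c[2]))
q=loc(c,P); t=q[(q[:,0]<-.1)&(q[:,1]>0)]; print('tab',t.min(0),t.max(0)); t=q[(q[:,0]<-.09)&(q[:,1]<0)];print('lip',t.min(0),t.max(0))
rel([-0.150,0.045,0.2])
E
```

```text
31.0 0.0021345369074044444 0.0003228822152512273 -0.0016679950829551142 -0.09929144733019776 0.09957411750138165 0.08483407822312948 -0.11595753107251489
31.01849978821373 0.001812543727874932 0.00037672005362574635 -0.0019907779382542646 -0.099422258136807 0.09943355904871973 0.08498548109775479 -0.11577247449646971
31.04008425734443 0.001436860712554213 -1.3212804073811144e-06 -0.0023597070961066265 -0.09941562184824175 0.09943074941666644 0.08499806557851672 -0.11573561710515436
31.04000855355353 0.001438178356116898 4.6341937377878455e-09 -0.002358387089519244 -0.09942322874818514 0.09942317569597064 0.08500000351722309 -0.11573376105076727
31.040008819073268 0.0014381737346787471 -1.6253400547450512e-11 -0.0023583917192450707 -0.09942320207085623 0.09942320225692892 0.0849999999876643 -0.11573376429312966
31.040008818142017 0.0014381737508871505 5.712668930387128e-14 -0.002358391703007142 -0.09942320216442296 0.09942320216377032 0.08500000000004329 -0.11573376428175795
[0.59296409 0.07573851 0.54175035] 31.040008818145292
tab [-0.11573376  0.02035889] [-0.10018662  0.06869688]
lip [-0.10941093 -0.08003805] [-0.09011103 -0.01004803]
t 0.1 local [-0.0527  0.6223  0.238 ] d_tool [-0.3976 -0.4297  0.0388] yaw opts [-0.913  2.228] F_local [ 0.57 -0.34 -0.17] open 1.003 q [-1.17  0.69 -0.19  1.57  0.16  0.9  -0.22]
```

Request:
{"name": "play_rows", "arguments": {
  "targets": [
    {"dx": -0.034, "dy": -0.036, "jaw": 1},
    {"dx": -0.034, "dy": -0.036, "jaw": 1},
    {"dx": -0.034, "dy": -0.036, "jaw": 1},
    {"dx": -0.034, "dy": -0.036, "jaw": 1},
    {"dx": -0.034, "dy": -0.036, "jaw": 1}
  ]
}}

```text
invalid input
```

```bash
python3 -c "
from h import *
rel([-0.150,0.045,0.2])"
```

```text
t 0.1 local [-0.0527  0.6223  0.238 ] d_tool [-0.3976 -0.4297  0.0388] yaw opts [-0.913  2.228] F_local [ 0.57 -0.34 -0.17] open 1.003 q [-1.17  0.69 -0.19  1.57  0.16  0.9  -0.22]
```

Request:
{"name": "play_rows", "arguments": {
  "targets": [
    {"jaw": 1, "dx": -0.034, "dy": -0.036, "dz": 0, "yaw": 0},
    {"jaw": 1, "dx": -0.034, "dy": -0.036, "dz": 0, "yaw": 0},
    {"jaw": 1, "dx": -0.034, "dy": -0.036, "dz": 0, "yaw": 0},
    {"jaw": 1, "dx": -0.034, "dy": -0.036, "dz": 0, "yaw": 0},
    {"jaw": 1, "dx": -0.034, "dy": -0.036, "dz": 0, "yaw": 0}
  ],
  "squeeze": 10
}}

```text
clock: 0.6
tool_pos: [0.3167, 0.3546, 0.2349]
eef_rot: [0.178, 0.984, 0.001, -0.003]
contact_force: [1.1, -0.9, -0.1]
opening: 0.571
```

```bash
python3 -c "
from h import *
rel([-0.150,0.045,0.2])"
```

```text
t 0.6 local [-0.0929  0.3813  0.2349] d_tool [-0.2281 -0.2538  0.0332] yaw opts [-0.9    2.242] F_local [ 0.45 -1.37 -0.11] open 0.571 q [-0.78  0.51 -0.24  2.01  0.18  0.65  0.08]
```

Request:
{"name": "play_rows", "arguments": {
  "targets": [
    {"jaw": 1, "dx": -0.034, "dy": -0.038, "dz": 0, "yaw": 0},
    {"jaw": 1, "dx": -0.034, "dy": -0.038, "dz": 0, "yaw": 0},
    {"jaw": 1, "dx": -0.034, "dy": -0.038, "dz": 0, "yaw": 0},
    {"jaw": 1, "dx": -0.034, "dy": -0.038, "dz": 0, "yaw": 0},
    {"jaw": 1, "dx": -0.034, "dy": -0.038, "dz": 0, "yaw": 0}
  ]
}}

```text
clock: 1.1
tool_pos: [0.4058, 0.1211, 0.2334]
eef_rot: [0.177, 0.984, 0.001, -0.003]
contact_force: [0.9, 0.3, 0.2]
opening: 0.114
```

Request:
{"name": "play_rows", "arguments": {
  "targets": [
    {"jaw": 1, "dx": 0, "dy": 0, "dz": 0, "yaw": -0.15},
    {"jaw": 1, "dx": 0, "dy": 0, "dz": 0, "yaw": -0.15},
    {"jaw": 1, "dx": 0, "dy": 0, "dz": 0, "yaw": -0.15},
    {"jaw": 1, "dx": 0, "dy": 0, "dz": 0, "yaw": -0.15},
    {"jaw": 1, "dx": 0, "dy": 0, "dz": 0, "yaw": -0.15}
  ]
}}

```text
clock: 1.6
tool_pos: [0.4073, 0.11, 0.2323]
eef_rot: [-0.194, 0.981, -0.001, -0.004]
contact_force: [0.0, 0.0, 0.1]
opening: 0.004
```

```bash
python3 -c "
from h import *
rel([-0.150,0.045,0.2])"
```

```text
t 1.6 local [-0.1414  0.1251  0.2323] d_tool [-0.0038 -0.0804  0.0323] yaw opts [-0.152  2.99 ] F_local [0.02 0.03 0.1 ] open 0.004 q [-0.04  0.48 -0.5   2.14  0.39  0.62  1.15]
```

Request:
{"name": "play_rows", "arguments": {
  "targets": [
    {"jaw": 1, "dx": 0, "dy": 0, "dz": 0, "yaw": -0.15},
    {"jaw": 1, "dx": 0, "dy": -0.035, "dz": 0, "yaw": 0},
    {"jaw": 1, "dx": 0, "dy": -0.03, "dz": 0.02, "yaw": 0},
    {"jaw": 1, "dx": 0, "dy": -0.01, "dz": 0.01, "yaw": 0},
    {"jaw": 1, "dx": 0, "dy": 0, "dz": 0, "yaw": 0}
  ]
}}

```text
clock: 2.1
tool_pos: [0.4468, 0.0447, 0.201]
eef_rot: [-0.27, 0.963, -0.0, -0.004]
contact_force: [-0.3, 0.3, 1.2]
opening: 0.007
```

```bash
python3 -c "
from h import *
rel([-0.142,0.045,0.085])"
```

```text
t 2.1 local [-0.1412  0.0487  0.201 ] d_tool [-1.00e-04 -3.90e-03  1.16e-01] yaw opts [ 0.004 -3.137] F_local [-0.09  0.36  1.17] open 0.007 q [ 0.13  0.57 -0.51  2.1   0.49  0.59  1.39]
```

Request:
{"name": "play_rows", "arguments": {
  "targets": [
    {"jaw": 1, "dx": 0, "dy": -0.004, "dz": 0.03, "yaw": 0},
    {"jaw": 1, "dx": 0, "dy": 0, "dz": 0.03, "yaw": 0},
    {"jaw": 1, "dx": 0, "dy": 0, "dz": 0.03, "yaw": 0},
    {"jaw": 1, "dx": 0, "dy": 0, "dz": 0.026, "yaw": 0},
    {"jaw": 1, "dx": 0, "dy": 0, "dz": 0, "yaw": 0}
  ]
}}

```text
clock: 2.6
tool_pos: [0.4484, 0.0487, 0.0842]
eef_rot: [-0.272, 0.962, 0.002, -0.001]
contact_force: [0.9, -0.2, 0.5]
opening: 0.007
```

```bash
python3 -c "
from h import *
rel([-0.120,0.045,0.085]); save('side','side2.png'); s=cv2.imread('pics/side2.png')[150:300,200:400]; cv2.imwrite('pics/side2c.png',cv2.resize(s,None,fx=4,fy=4))
"
```

```text
t 2.6 local [-0.1378  0.0514  0.0842] d_tool [-0.0177 -0.0066 -0.0008] yaw opts [ 0.009 -3.132] F_local [ 0.7  -0.6   0.51] open 0.007 q [-0.06  0.78 -0.24  2.2   0.72  0.24  1.18]
```

View pics/side2c.png

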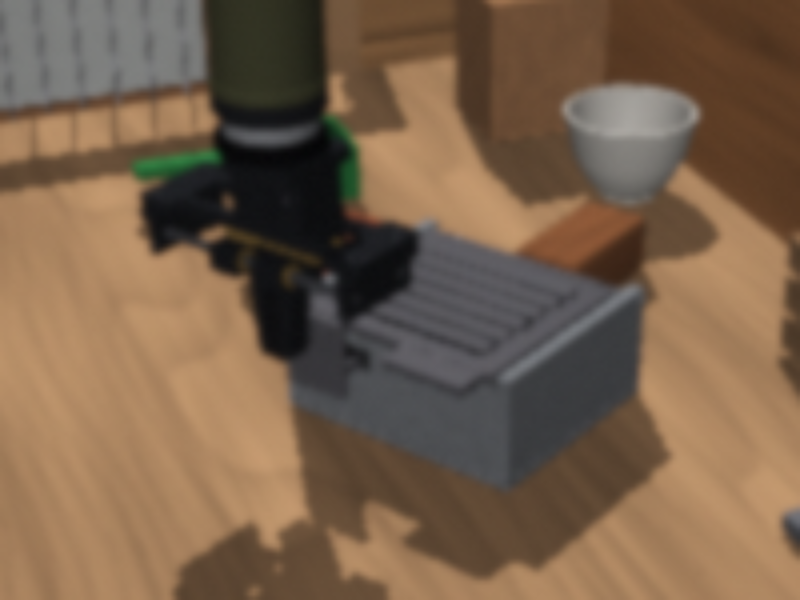

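The closed fingers stand just in front of the tab plate (crop 320,340) and the gripper body is clear of the cover. Now I'll press.

Request:
{"name": "play_rows", "arguments": {
  "targets": [
    {"jaw": 1, "dx": -0.004, "dy": -0.006, "dz": 0, "yaw": 0},
    {"jaw": 1, "dx": -0.004, "dy": 0, "dz": 0, "yaw": 0},
    {"jaw": 1, "dx": -0.004, "dy": 0, "dz": 0, "yaw": 0},
    {"jaw": 1, "dx": -0.004, "dy": 0, "dz": 0, "yaw": 0},
    {"jaw": 1, "dx": -0.003, "dy": 0, "dz": 0, "yaw": 0}
  ]
}}

```text
clock: 3.15
tool_pos: [0.4663, 0.0528, 0.0892]
eef_rot: [-0.272, 0.962, 0.001, -0.003]
contact_force: [-4.9, -2.2, -0.8]
opening: 0.006
```

```bash
python3 -c "
from h import *
rel([-0.115,0.045,0.085])
"
```

```text
t 3.15 local [-0.1204  0.0457  0.0892] d_tool [-0.0054 -0.0007  0.0042] yaw opts [ 0.008 -3.133] F_local [-5.34  0.6  -0.84] open 0.006 q [-0.03  0.78 -0.29  2.14  0.69  0.32  1.22]
```

Request:
{"name": "play_rows", "arguments": {
  "targets": [
    {"jaw": 1, "dx": -0.002, "dy": 0, "dz": 0.002, "yaw": 0},
    {"jaw": 1, "dx": -0.002, "dy": 0, "dz": 0.001, "yaw": 0},
    {"jaw": 1, "dx": -0.001, "dy": 0, "dz": 0, "yaw": 0},
    {"jaw": 1, "dx": -0.001, "dy": 0, "dz": 0, "yaw": 0},
    {"jaw": 1, "dx": -0.001, "dy": 0, "dz": 0, "yaw": 0}
  ]
}}

```text
clock: 3.65
tool_pos: [0.4688, 0.0535, 0.0868]
eef_rot: [-0.27, 0.963, -0.001, -0.007]
contact_force: [-3.9, -0.4, -0.6]
opening: 0.01
```

```bash
python3 -c "
from h import *
rel([-0.115,0.045,0.085])
save('side','side3.png'); s=cv2.imread('pics/side3.png')[150:300,200:400]; cv2.imwrite('pics/side3c.png',cv2.resize(s,None,fx=4,fy=4))
C=cloud(save('top','top3.png'))
P=C[170:310,225:365].reshape(-1,3); q=np.array([W2L(p) for p in P]); 
k=(q[:,0]<-.09)&(q[:,0]>-.115)&(q[:,1]<-.03)&(q[:,1]>-.08)&(q[:,2]>.05); print('lip z',k.sum(),np.median(q[k,2]))
"
```

```text
t 3.65 local [-0.1179  0.045   0.0868] d_tool [-0.0029 -0.      0.0017] yaw opts [ 0.005 -3.136] F_local [-3.54  1.63 -0.62] open 0.01 q [-0.03  0.79 -0.3   2.12  0.68  0.34  1.22]
lip z 203 0.19098338943571425
```

View pics/side3c.png

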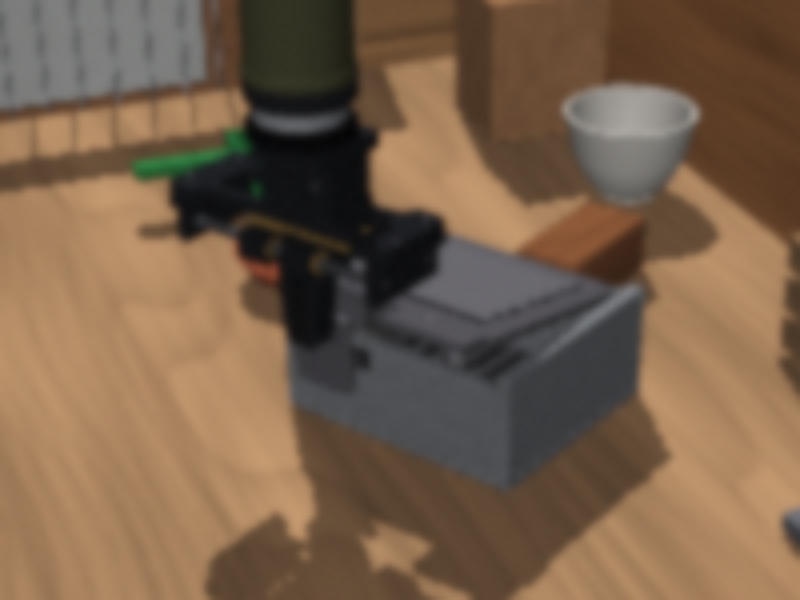

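The cover has popped: its front edge is raised at crop (470,360). I'll press a little further to be sure, then back off.

Request:
{"name": "play_rows", "arguments": {
  "targets": [
    {"jaw": 1, "dx": -0.002, "dy": 0, "dz": 0, "yaw": 0},
    {"jaw": 1, "dx": -0.002, "dy": 0, "dz": 0, "yaw": 0},
    {"jaw": 1, "dx": -0.001, "dy": 0, "dz": 0, "yaw": 0},
    {"jaw": 1, "dx": -0.001, "dy": 0, "dz": 0, "yaw": 0},
    {"jaw": 1, "dx": -0.001, "dy": 0, "dz": 0, "yaw": 0}
  ]
}}

```text
clock: 4.25
tool_pos: [0.4713, 0.055, 0.0868]
eef_rot: [-0.27, 0.963, -0.002, -0.011]
contact_force: [-5.8, -2.2, 2.5]
opening: 0.005
```

Request:
{"name": "play_rows", "arguments": {
  "targets": [
    {"jaw": 1, "dx": 0.015, "dy": 0, "dz": 0, "yaw": 0},
    {"jaw": 1, "dx": 0.02, "dy": 0, "dz": 0, "yaw": 0},
    {"jaw": 0.1, "dx": 0, "dy": 0, "dz": -0.03, "yaw": 0},
    {"jaw": 0.1, "dx": 0, "dy": 0, "dz": -0.04, "yaw": 0},
    {"jaw": 0.1, "dx": 0, "dy": 0, "dz": -0.04, "yaw": 0}
  ]
}}

```text
clock: 4.75
tool_pos: [0.4496, 0.0417, 0.1986]
eef_rot: [-0.272, 0.962, 0.0, -0.005]
contact_force: [1.2, -0.6, 0.4]
opening: 0.253
```

```bash
python3 -c "
from h import *
rel([-0.099,-0.045,0.19])
save('side','side4.png'); s=cv2.imread('pics/side4.png')[150:300,200:400]; cv2.imwrite('pics/side4c.png',cv2.resize(s,None,fx=4,fy=4))
C=cloud(save('top','top4.png'))
P=C[170:310,225:365].reshape(-1,3); q=np.array([W2L(p) for p in P]); 
for a in np.arange(-.12,.09,.01):
  k=(abs(q[:,0]-a)<.005)&(q[:,1]<-.03)&(q[:,1]>-.08)&(q[:,2]>.05); print(a.round(3),'cover z',k.sum(),np.median(q[k,2]).round(4))
"
```

```text
t 4.75 local [-0.1404  0.0447  0.1986] d_tool [-0.0407 -0.0901  0.0079] yaw opts [ 0.008 -3.133] F_local [ 0.65 -1.15  0.41] open 0.253 q [ 0.15  0.58 -0.53  2.09  0.51  0.6   1.38]
-0.12 cover z 58 0.3112
-0.11 cover z 62 0.3111
-0.1 cover z 55 0.1213
-0.09 cover z 55 0.1182
-0.08 cover z 102 0.1157
-0.07 cover z 100 0.1145
-0.06 cover z 101 0.1134
-0.05 cover z 92 0.1122
-0.04 cover z 103 0.1091
-0.03 cover z 96 0.1091
-0.02 cover z 95 0.1064
-0.01 cover z 96 0.1055
-0.0 cover z 98 0.1023
0.01 cover z 92 0.1014
0.02 cover z 96 0.0996
0.03 cover z 91 0.0972
0.04 cover z 94 0.0948
0.05 cover z 92 0.0939
0.06 cover z 90 0.09
0.07 cover z 82 0.0891
0.08 cover z 92 0.0805
```

View pics/side4c.png

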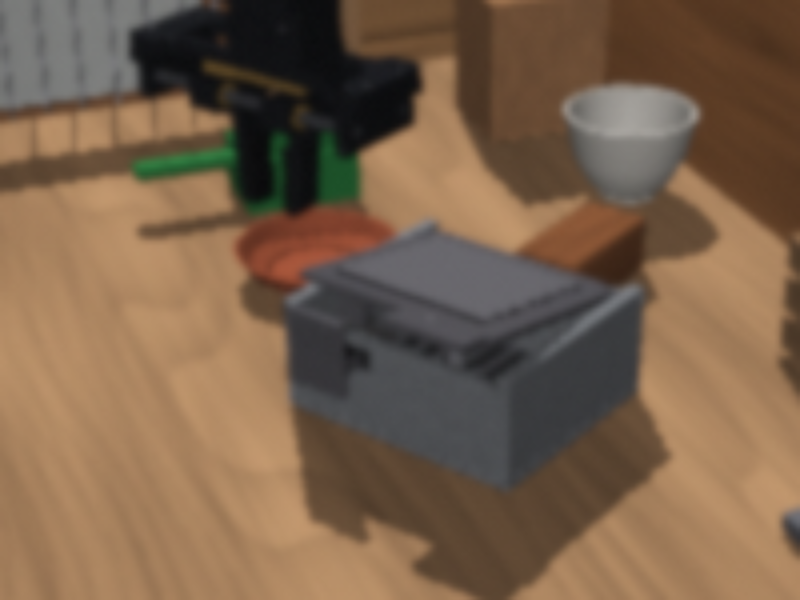

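The tab has sprung back, and the cover is popped with the lip top near z 0.121 at local x -0.1. Next: go above the lip, jaws open across its 70 mm width.

Request:
{"name": "play_rows", "arguments": {
  "targets": [
    {"jaw": 0, "dx": -0.01, "dy": -0.03, "dz": 0, "yaw": 0},
    {"jaw": 0, "dx": -0.01, "dy": -0.03, "dz": 0, "yaw": 0},
    {"jaw": 0, "dx": -0.01, "dy": -0.03, "dz": 0, "yaw": 0},
    {"jaw": 0, "dx": -0.01, "dy": 0, "dz": 0, "yaw": 0},
    {"jaw": 0, "dx": 0, "dy": 0, "dz": 0, "yaw": 0}
  ]
}}

```text
clock: 5.35
tool_pos: [0.5473, -0.0113, 0.2052]
eef_rot: [-0.272, 0.962, 0.0, 0.013]
contact_force: [0.5, 1.0, -0.8]
opening: 0.796
```

```bash
python3 -c "
from h import *
rel([-0.097,-0.045,0.107])"
```

```text
t 5.35 local [-0.0839 -0.051   0.2052] d_tool [0.0154 0.0068 0.0979] yaw opts [ 0.009 -3.132] F_local [ 0.99  0.6  -0.79] open 0.796 q [ 0.27  0.67 -0.55  1.85  0.5   0.74  1.57]
```

Request:
{"name": "play_rows", "arguments": {
  "targets": [
    {"jaw": 0, "dx": 0.012, "dy": 0.005, "dz": 0, "yaw": 0},
    {"jaw": 0, "dx": 0, "dy": 0, "dz": 0.02, "yaw": 0},
    {"jaw": 0, "dx": 0, "dy": 0, "dz": 0.02, "yaw": 0},
    {"jaw": 0, "dx": 0, "dy": 0, "dz": 0.01, "yaw": 0},
    {"jaw": 0, "dx": 0, "dy": 0, "dz": 0, "yaw": 0}
  ]
}}

```text
clock: 5.85
tool_pos: [0.5362, -0.0074, 0.1537]
eef_rot: [-0.275, 0.961, 0.001, 0.016]
contact_force: [0.6, 0.9, 0.4]
opening: 1.001
```

```bash
python3 -c "
from h import *
rel([-0.097,-0.045,0.107])"
```

```text
t 5.85 local [-0.0915 -0.042   0.1537] d_tool [ 0.007  -0.0026  0.0466] yaw opts [ 0.016 -3.125] F_local [1.03 0.49 0.36] open 1.001 q [ 0.23  0.73 -0.49  1.93  0.58  0.59  1.49]
```

Request:
{"name": "play_rows", "arguments": {
  "targets": [
    {"jaw": 0, "dx": 0.006, "dy": -0.003, "dz": 0.01, "yaw": 0.01},
    {"jaw": 0, "dx": 0, "dy": 0, "dz": 0.015, "yaw": 0},
    {"jaw": 0, "dx": 0, "dy": 0, "dz": 0.01, "yaw": 0},
    {"jaw": 0, "dx": 0, "dy": 0, "dz": 0.006, "yaw": 0},
    {"jaw": 0, "dx": 0, "dy": 0, "dz": 0, "yaw": 0}
  ]
}}

```text
clock: 6.35
tool_pos: [0.5359, -0.0098, 0.1138]
eef_rot: [-0.272, 0.962, 0.002, 0.019]
contact_force: [0.1, -0.0, -0.1]
opening: 1.003
```

```bash
python3 -c "
from h import *
rel([-0.097,-0.045,0.107]);save('side','side5.png'); s=cv2.imread('pics/side5.png')[150:300,200:400]; cv2.imwrite('pics/side5c.png',cv2.resize(s,None,fx=4,fy=4));print(r.get_state()['eef_rot'])"
```

```text
t 6.35 local [-0.093  -0.0439  0.1138] d_tool [ 0.0042 -0.0011  0.0067] yaw opts [ 0.01  -3.132] F_local [ 0.08 -0.09 -0.08] open 1.003 q [ 0.19  0.78 -0.42  1.97  0.64  0.49  1.43]
[-0.27219538  0.96205291  0.00161319  0.01900727]
```

View pics/side5c.png

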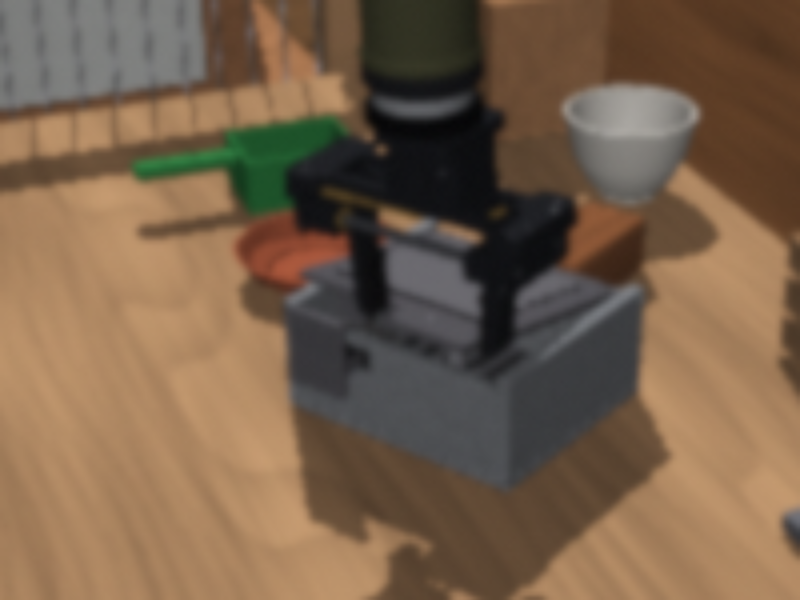

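The fingers straddle the lip, at crop (370,300) and (495,340). I'll fine-adjust and close.

Request:
{"name": "play_rows", "arguments": {
  "targets": [
    {"jaw": 0, "dx": 0.005, "dy": -0.001, "dz": 0.006, "yaw": 0.01},
    {"jaw": 0, "dx": 0, "dy": 0, "dz": 0.002, "yaw": 0},
    {"jaw": 0.3, "dx": 0, "dy": 0, "dz": 0, "yaw": 0},
    {"jaw": 0.3, "dx": 0, "dy": 0, "dz": 0, "yaw": 0},
    {"jaw": 0.3, "dx": 0, "dy": 0, "dz": 0, "yaw": 0}
  ],
  "squeeze": 15
}}

```text
clock: 6.9
tool_pos: [0.5326, -0.0125, 0.1066]
eef_rot: [-0.267, 0.963, 0.002, 0.02]
contact_force: [-1.3, 2.2, -0.3]
opening: 0.792
```

```bash
python3 -c "
from h import *
rel([-0.097,-0.045,0.107]);save('side','side6.png'); s=cv2.imread('pics/side6.png')[150:300,200:400]; cv2.imwrite('pics/side6c.png',cv2.resize(s,None,fx=4,fy=4));print(r.get_state()['eef_rot'])"
```

```text
t 6.9 local [-0.0972 -0.0445  0.1066] d_tool [-0.0002 -0.0005 -0.0004] yaw opts [-1.00e-03  3.14e+00] F_local [ 0.01  2.6  -0.26] open 0.792 q [ 0.19  0.79 -0.4   1.98  0.65  0.46  1.42]
[-0.26706083  0.96347221  0.0021464   0.01987982]
```

View pics/side6c.png

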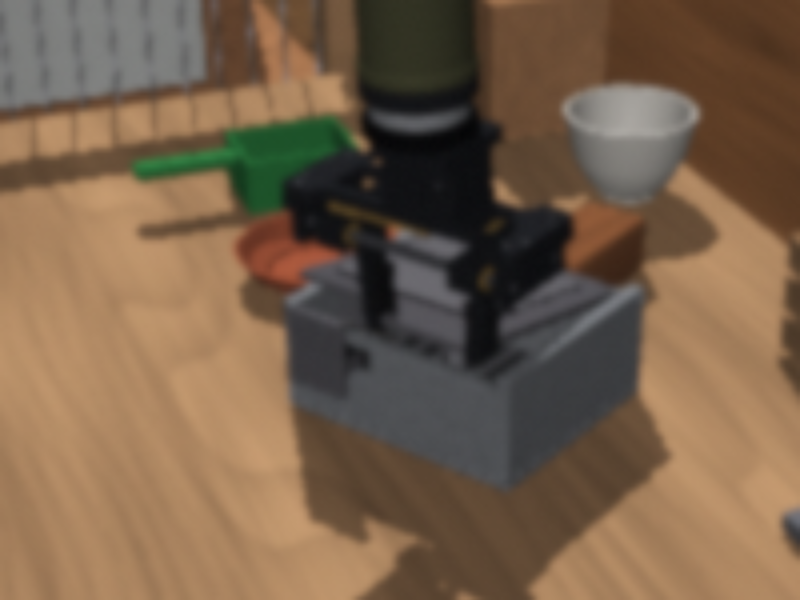

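The opening is 0.79 × 88 ≈ 70 mm, so the lip is held. Now I'll follow the arc about the hinge (R ≈ 0.168).

Request:
{"name": "play_rows", "arguments": {
  "targets": [
    {"jaw": 0.3, "dx": -0.003, "dy": 0, "dz": -0.012, "yaw": 0},
    {"jaw": 0.3, "dx": -0.0035, "dy": 0, "dz": -0.0115, "yaw": 0},
    {"jaw": 0.3, "dx": -0.0045, "dy": 0, "dz": -0.0115, "yaw": 0},
    {"jaw": 0.3, "dx": -0.005, "dy": 0, "dz": -0.011, "yaw": 0},
    {"jaw": 0.3, "dx": -0.006, "dy": 0, "dz": -0.0105, "yaw": 0}
  ]
}}

```text
clock: 7.45
tool_pos: [0.5509, -0.0014, 0.1644]
eef_rot: [-0.267, 0.963, 0.003, 0.02]
contact_force: [3.0, 1.2, -4.2]
opening: 0.79
```

```bash
cat >> h.py <<'E'
def arc(Rr=.168,off=.0095,n=5,step=.075):
    rel([-0.097,-0.045,0.107]); st=r.get_state(); p=W2L(st['tool_pos']); v=np.array([.068-p[0],p[2]+off-.084]); ph=np.arctan2(v[1],v[0]); print('phi',ph.round(3),'R',np.hypot(*v).round(4), st['eef_rot'].round(3))
    M=R.from_quat(st['eef_rot']).as_matrix(); cur=p
    for i in range(1,n+1):
        f=ph+i*step; t=np.array([.068-Rr*np.cos(f),-.045,.084-off+Rr*np.sin(f)])
        print((M.T@(L2W(t)-L2W(cur))).round(4)); cur=t
E
python3 -c "
from h import *
arc();save('side','side7.png'); s=cv2.imread('pics/side7.png')[150:300,200:400]; cv2.imwrite('pics/side7c.png',cv2.resize(s,None,fx=4,fy=4))"
```

```text
t 7.45 local [-0.0758 -0.0444  0.1644] d_tool [ 0.0236 -0.0003  0.0565] yaw opts [-0.     3.141] F_local [ 3.18 -0.51 -4.25] open 0.79 q [ 0.23  0.72 -0.5   1.89  0.56  0.63  1.5 ]
phi 0.559 R 0.1696 [-0.267  0.963  0.003  0.02 ]
[-0.0088 -0.0007 -0.0092]
[-0.0082 -0.0001 -0.0095]
[-0.0089 -0.     -0.0089]
[-0.0096 -0.     -0.0082]
[-0.0102 -0.     -0.0075]
```

View pics/side7c.png

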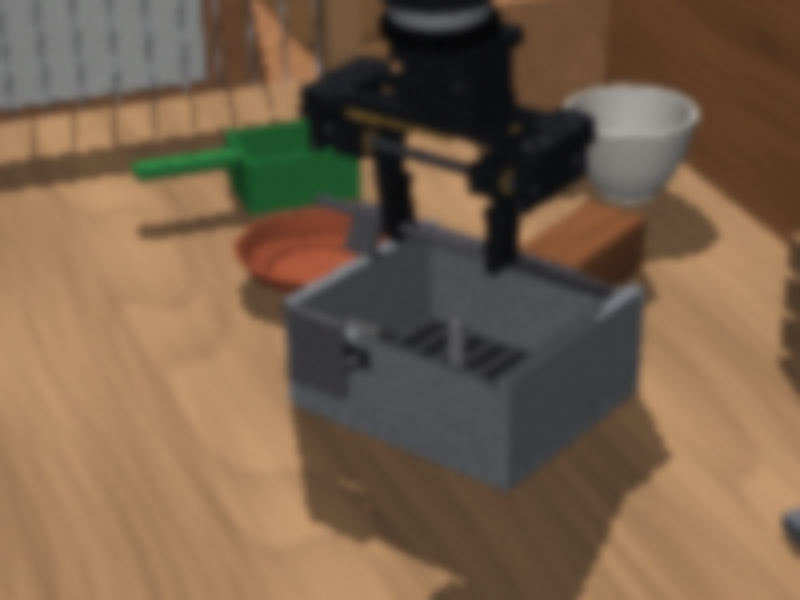

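The cover is lifting: the box interior shows at (430,300), and the opening is still 0.79. Continuing.

Request:
{"name": "play_rows", "arguments": {
  "targets": [
    {"jaw": 0.3, "dx": -0.008, "dy": 0, "dz": -0.0095, "yaw": 0},
    {"jaw": 0.3, "dx": -0.0082, "dy": 0, "dz": -0.0095, "yaw": 0},
    {"jaw": 0.3, "dx": -0.009, "dy": 0, "dz": -0.009, "yaw": 0},
    {"jaw": 0.3, "dx": -0.0095, "dy": 0, "dz": -0.0082, "yaw": 0},
    {"jaw": 0.3, "dx": -0.01, "dy": 0, "dz": -0.0075, "yaw": 0}
  ]
}}

```text
clock: 8.0
tool_pos: [0.5848, 0.019, 0.2093]
eef_rot: [-0.267, 0.964, 0.002, 0.016]
contact_force: [-0.7, 0.5, -3.1]
opening: 0.791
```

```bash
python3 -c "
from h import *
arc();save('side','side8.png'); s=cv2.imread('pics/side8.png')[130:280,200:400]; cv2.imwrite('pics/side8c.png',cv2.resize(s,None,fx=4,fy=4))"
```

```text
t 8.0 local [-0.0363 -0.0445  0.2093] d_tool [ 6.390e-02 -1.000e-04  1.004e-01] yaw opts [-1.000e-03  3.141e+00] F_local [-0.37  0.8  -3.14] open 0.791 q [ 0.21  0.71 -0.55  1.74  0.49  0.8   1.55]
phi 0.913 R 0.1704 [-0.267  0.964  0.002  0.016]
[-0.0119 -0.0006 -0.005 ]
[-0.011  -0.     -0.0062]
[-0.0114 -0.     -0.0054]
[-0.0118 -0.     -0.0045]
[-0.0121 -0.     -0.0036]
```

View pics/side8c.png

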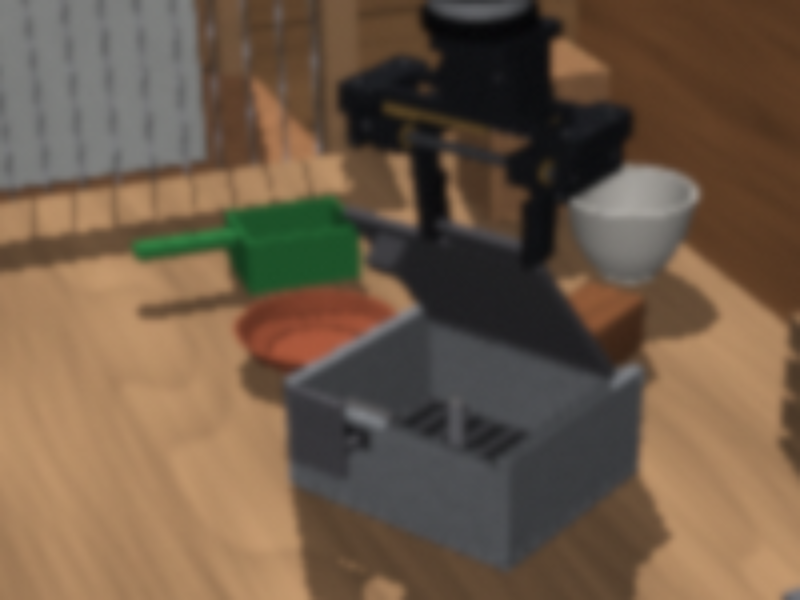

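The cover is clearly rising in the gripper, with the lip between the fingers at (480,235).

Request:
{"name": "play_rows", "arguments": {
  "targets": [
    {"jaw": 0.3, "dx": -0.011, "dy": 0, "dz": -0.006, "yaw": 0},
    {"jaw": 0.3, "dx": -0.011, "dy": 0, "dz": -0.006, "yaw": 0},
    {"jaw": 0.3, "dx": -0.0114, "dy": 0, "dz": -0.0054, "yaw": 0},
    {"jaw": 0.3, "dx": -0.0118, "dy": 0, "dz": -0.0045, "yaw": 0},
    {"jaw": 0.3, "dx": -0.012, "dy": 0, "dz": -0.0036, "yaw": 0}
  ]
}}

```text
clock: 8.55
tool_pos: [0.6274, 0.0445, 0.2358]
eef_rot: [-0.266, 0.964, -0.001, 0.008]
contact_force: [-2.4, -1.2, 4.7]
opening: 0.791
```

```bash
python3 -c "
from h import *
arc()"
```

```text
t 8.55 local [ 0.0134 -0.0446  0.2358] d_tool [1.122e-01 1.000e-04 1.272e-01] yaw opts [-2.000e-03  3.139e+00] F_local [-2.62  0.21  4.67] open 0.791 q [ 0.16  0.74 -0.56  1.56  0.45  0.96  1.57]
phi 1.244 R 0.1703 [-0.266  0.964 -0.001  0.008]
[-0.0128 -0.0004 -0.0012]
[-0.0123  0.     -0.0025]
[-0.0125  0.     -0.0016]
[-0.0126  0.     -0.0006]
[-0.0126  0.      0.0003]
```

Request:
{"name": "play_rows", "arguments": {
  "targets": [
    {"jaw": 0.3, "dx": -0.0128, "dy": 0, "dz": -0.003, "yaw": 0},
    {"jaw": 0.3, "dx": -0.0123, "dy": 0, "dz": -0.0025, "yaw": 0},
    {"jaw": 0.3, "dx": -0.0125, "dy": 0, "dz": -0.0016, "yaw": 0},
    {"jaw": 0.3, "dx": -0.0126, "dy": 0, "dz": -0.0006, "yaw": 0},
    {"jaw": 0.3, "dx": -0.0126, "dy": 0, "dz": 0.0003, "yaw": 0}
  ]
}}

```text
clock: 9.05
tool_pos: [0.6801, 0.0761, 0.2452]
eef_rot: [-0.266, 0.964, -0.002, 0.006]
contact_force: [-1.4, 0.2, 2.6]
opening: 0.789
```

```bash
python3 -c "
from h import *
arc();save('side','side9.png'); s=cv2.imread('pics/side9.png')[110:260,200:400]; cv2.imwrite('pics/side9c.png',cv2.resize(s,None,fx=4,fy=4))"
```

```text
t 9.05 local [ 0.0748 -0.0446  0.2452] d_tool [0.1731 0.0002 0.1366] yaw opts [-3.000e-03  3.138e+00] F_local [-1.05  0.92  2.57] open 0.789 q [ 0.09  0.8  -0.55  1.36  0.45  1.09  1.58]
phi 1.611 R 0.1708 [-0.266  0.964 -0.002  0.006]
[-0.0124 -0.0003  0.0039]
[-0.0124  0.0001  0.002 ]
[-0.0122  0.0001  0.003 ]
[-0.012   0.0001  0.0039]
[-0.0117  0.0001  0.0048]
```

View pics/side9c.png

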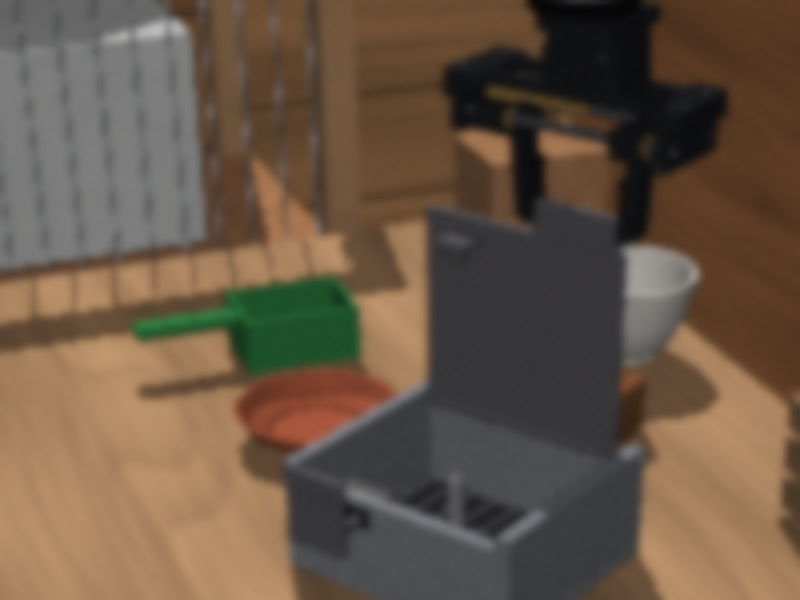

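The cover is near upright; before letting go I'll measure its angle from depth.

```bash
cat >> h.py <<'E'
def ang(fn):
    C=cloud(save('side',fn)); q=C.reshape(-1,3); c=box(); a=c[2]; d=q[:,:2]-c[:2]
    l=np.c_[d[:,0]*np.cos(a)+d[:,1]*np.sin(a),-d[:,0]*np.sin(a)+d[:,1]*np.cos(a),q[:,2]]
    for y0,y1 in ((-.08,-.01),(.0,.08)):
        k=(l[:,1]>y0)&(l[:,1]<y1)&(l[:,2]>.12)&(l[:,2]<.215)&(l[:,0]>-.02)&(l[:,0]<.16)
        p=l[k]; f=np.polyfit(p[:,2],p[:,0],1); rs=p[:,0]-np.polyval(f,p[:,2]); k2=abs(rs)<2*np.median(abs(rs)); f=np.polyfit(p[k2,2],p[k2,0],1)
        print(k.sum(),'cover angle',np.pi/2+np.arctan(f[0]),'resid',rs[k2].std())
E
python3 -c "
from h import *
ang('side10.png')"
```

```text
637 cover angle 1.5988010692722487 resid 0.0014266878921591253
635 cover angle 1.5921148786732384 resid 0.0016465731007487406
```

Request:
{"name": "play_rows", "arguments": {
  "targets": [
    {"jaw": 0.3, "dx": -0.0124, "dy": 0, "dz": 0.0015, "yaw": 0},
    {"jaw": 0.3, "dx": -0.0124, "dy": 0, "dz": 0.002, "yaw": 0},
    {"jaw": 0.3, "dx": -0.01, "dy": 0, "dz": 0.003, "yaw": 0},
    {"jaw": 0.3, "dx": 0, "dy": 0, "dz": 0, "yaw": 0},
    {"jaw": 0.3, "dx": 0, "dy": 0, "dz": 0, "yaw": 0}
  ]
}}

```text
clock: 9.65
tool_pos: [0.7107, 0.0944, 0.2404]
eef_rot: [-0.266, 0.964, -0.002, 0.008]
contact_force: [-0.3, 1.2, 3.0]
opening: 0.791
```

```bash
python3 -c "
from h import *
arc();ang('side11.png'); s=cv2.imread('pics/side11.png')[110:260,200:400]; cv2.imwrite('pics/side11c.png',cv2.resize(s,None,fx=4,fy=4))"
```

```text
t 9.65 local [ 0.1105 -0.0447  0.2404] d_tool [2.095e-01 1.000e-04 1.303e-01] yaw opts [-0.004  3.138] F_local [0.36 1.17 2.95] open 0.791 q [ 0.05  0.85 -0.54  1.25  0.45  1.14  1.59]
phi 1.822 R 0.1712 [-0.266  0.964 -0.002  0.008]
[-0.0112 -0.0002  0.0069]
[-0.0117  0.0001  0.0047]
[-0.0113  0.0001  0.0055]
[-0.0109  0.0001  0.0063]
[-0.0104  0.0001  0.0071]
694 cover angle 1.801374235643154 resid 0.0016147544577204472
690 cover angle 1.7933411504727113 resid 0.0015876304240839707
```

View pics/side11c.png

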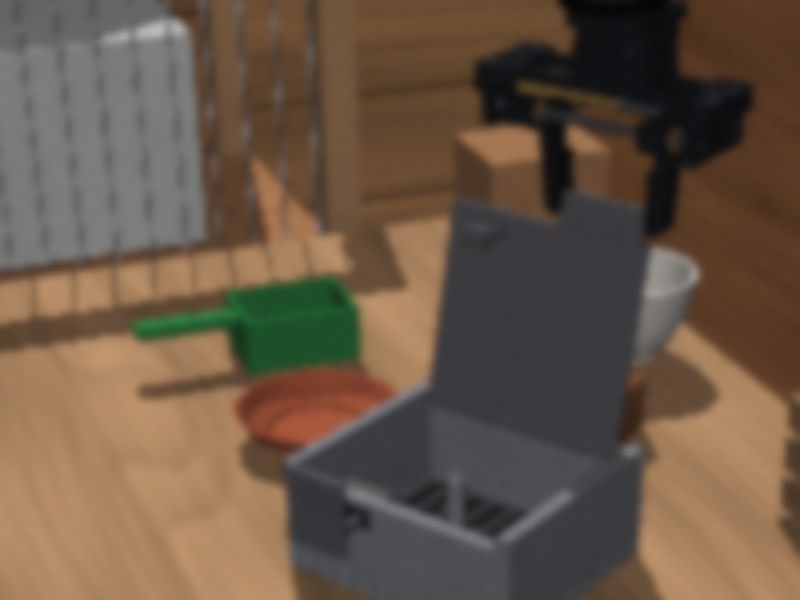

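The cover is at 1.80 rad, past upright. Release and withdraw upward.

Request:
{"name": "play_rows", "arguments": {
  "targets": [
    {"jaw": 0, "dx": 0, "dy": 0, "dz": 0, "yaw": 0},
    {"jaw": 0, "dx": 0, "dy": 0, "dz": 0, "yaw": 0},
    {"jaw": 0, "dx": 0, "dy": 0, "dz": 0, "yaw": 0},
    {"jaw": 0, "dx": 0, "dy": 0, "dz": 0, "yaw": 0},
    {"jaw": 0, "dx": 0, "dy": 0, "dz": -0.01, "yaw": 0}
  ]
}}

```text
clock: 10.2
tool_pos: [0.7072, 0.0905, 0.2473]
eef_rot: [-0.265, 0.964, -0.004, 0.004]
contact_force: [-0.3, -1.1, 0.0]
opening: 0.997
```

```bash
python3 -c "
from h import *
arc();ang('side12.png')"
```

```text
t 10.2 local [ 0.1055 -0.0462  0.2473] d_tool [0.2032 0.0015 0.1393] yaw opts [-0.005  3.137] F_local [-0.78 -0.8   0.03] open 0.997 q [ 0.05  0.85 -0.54  1.25  0.44  1.16  1.59]
phi 1.784 R 0.1768 [-0.265  0.964 -0.004  0.004]
[-0.0103  0.0014  0.0118]
[-0.0119  0.0001  0.0041]
[-0.0116  0.0001  0.005 ]
[-0.0112  0.0001  0.0058]
[-0.0107  0.0001  0.0066]
735 cover angle 1.9142881621696324 resid 0.0018197368218509796
724 cover angle 1.9055152885130178 resid 0.0017254913289489978
```

The cover is at about 1.91 rad, on its stop. Now I'll move the arm up and clear.

Request:
{"name": "play_rows", "arguments": {
  "targets": [
    {"jaw": 0, "dx": 0, "dy": 0, "dz": -0.02, "yaw": 0},
    {"jaw": 0, "dx": 0, "dy": 0, "dz": -0.03, "yaw": 0},
    {"jaw": 0, "dx": 0, "dy": 0, "dz": -0.03, "yaw": 0},
    {"jaw": 0, "dx": 0, "dy": 0, "dz": -0.03, "yaw": 0},
    {"jaw": 0, "dx": 0, "dy": 0, "dz": -0.03, "yaw": 0}
  ]
}}

```text
clock: 10.75
tool_pos: [0.7051, 0.0911, 0.3935]
eef_rot: [-0.266, 0.964, -0.003, 0.003]
contact_force: [1.0, 0.4, -0.1]
opening: 1.003
```

Request:
{"name": "play_rows", "arguments": {
  "targets": [
    {"jaw": 0, "dx": 0.02, "dy": 0, "dz": 0, "yaw": 0},
    {"jaw": 0, "dx": 0.02, "dy": 0, "dz": 0, "yaw": 0},
    {"jaw": 0, "dx": 0, "dy": 0, "dz": 0, "yaw": 0},
    {"jaw": 0, "dx": 0, "dy": 0, "dz": 0, "yaw": 0},
    {"jaw": 0, "dx": 0, "dy": 0, "dz": 0, "yaw": 0}
  ]
}}

```text
clock: 11.25
tool_pos: [0.6733, 0.0732, 0.4027]
eef_rot: [-0.266, 0.964, -0.003, 0.012]
contact_force: [0.6, 0.2, -0.2]
opening: 0.997
```

```bash
python3 -c "
from h import *
rel([-0.097,-0.045,0.107]);ang('side13.png');save('top','top13.png'); print(np.abs(r.get_state()['qd']).max())"
```

```text
t 11.25 local [ 0.0675 -0.0436  0.4027] d_tool [0.1706 0.0014 0.2922] yaw opts [-0.004  3.137] F_local [ 0.62 -0.09 -0.18] open 0.997 q [ 0.09  0.67 -0.58  1.14  0.36  1.4   1.66]
739 cover angle 1.92597546061134 resid 0.0017084778067941269
726 cover angle 1.9076931083952682 resid 0.0017131418761972218
0.008925138256935508
```

View pics/side13.png

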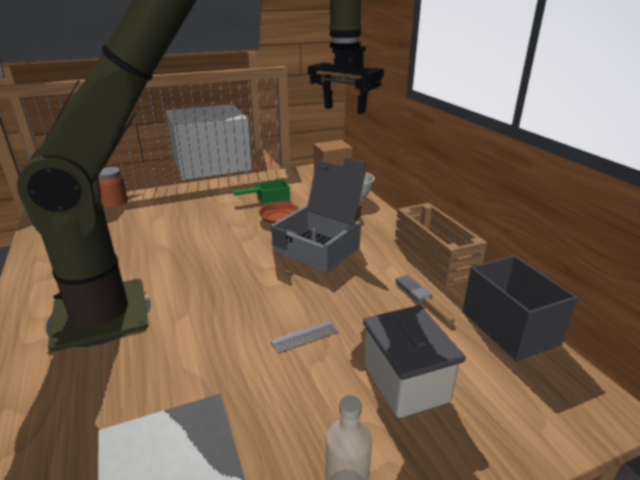

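View pics/top13.png

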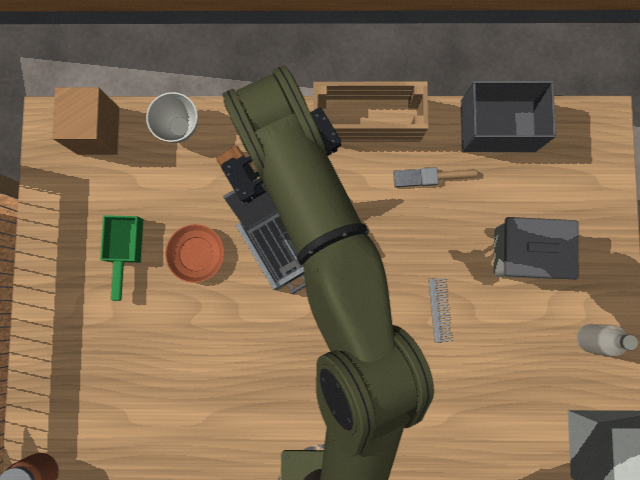

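The cover is open on its stop, the loose things are unmoved and the arm is clear. I'll check the tab against the first picture, then hand in.

```bash
python3 -c "
from h import *
c=box();a=c[2]
for f in ('side1','side3','side13'):
    C=cloud(dict(np.load('pics/%s.npz'%f))); d=C[...,:2]-c[:2]
    x=d[...,0]*np.cos(a)+d[...,1]*np.sin(a); y=-d[...,0]*np.sin(a)+d[...,1]*np.cos(a)
    k=(x<-.093)&(x>-.125)&(abs(y-.045)<.02)&(C[...,2]>.05)&(C[...,2]<.075); print(f,k.sum(),np.median(x[k]))
r.finish_job()"
```

```text
side1 89 -0.11592592658727019
side3 80 -0.1086587692623546
side13 91 -0.11577130963491791
the job is handed in; nothing more can be done
```

I opened the ventilator and handed the job in after about 11 s on the robot's clock. I pressed the tab until the catch let go and the cover popped up. Then I gripped the lip by its sides, swung the cover past upright to 1.80 rad and let go.

My last checks, from the camera pictures:
- **Cover:** it rests at about 1.91–1.93 rad on its rear stop. It read about the same in the picture a second earlier, so it appears still.
- **Tab:** it is back within 0.2 mm of where it started. In the pressed picture it was in by about 7 mm, and I pressed about 3 mm further after that.
- **Loose things:** I compared the start and end pictures by eye and nothing looked moved. The gnaw block is mostly hidden behind the arm and the open cover in the last pictures, but I never touched or went near it.
- **Arm:** it is clear of everything, with no contact force beyond noise.

No check failed or disagreed.

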